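Lid the radish canister and hold the vacuum pump on its valve

ROBOT

A 6-joint arm with a two-finger parallel gripper is mounted at the origin on a cart in front of the work surface, level with it; the furniture and walls round the work are solid. World frame = base frame: x ahead of the robot, y to its left, z up, the work surface at z = 0. Lengths are in mm, angles in rad, forces in N, time in s.
With the tool pointing down it reaches from about 350 to 975 mm from the base axis. Payload 7.1 kg.
Tool frame: the origin (TCP) lies midway between the tips of the shut fingers; the grasp point (between the pads) lies 19 mm behind it (ctrl.grip_depth is the distance from the TCP to the grasp point, in mm); z points along the fingers, y is the line along which they close (so a half turn about z gives the same grasp; the last joint's range is limited). The gripper opens to 88 mm and grips with 3 to 60 N. Pads are 20 mm wide; open, the fingers measure 115 mm over their backs; the gripper's body (75 mm by 178 mm) begins 61 mm behind the grasp point.
Start: joints at [-1.126, 0.423, 1.63, -0, 1.089, -0.019], TCP at [279.608, -558.949, 222.675] pointing down, gripper open.
Joint ranges: [-3, 3], [-0.9, 2.11], [0.09, 2.58], [-1.31, 4.45], [0.11, 2.69], [-2.54, 2.54]. Speed limits (rad/s): [2.39, 2.39, 3.01, 3.14, 3.14, 3.14].

INTERFACE

Orientations are given as a rotation vector (axis times angle).
In Python, from workcell import ctrl, cams gives the robot as it stands.
- The arm moves only by the tool move_arm, never from a script. Its argument "steps" is a list of rows, each a list of 3 entries, a list of its own where there are three numbers: the shift along the tool's x, y, z in units of 25 mm (1.0 is 25 mm), then the turn about the tool's z in units of 5 degrees (1.0 is 5 degrees), then the closure, from 0 (fully open) to 1 (shut). A call has 1 to 20 rows; each row shifts and turns the commanded pose from where the row before left it, along the tool's axes as they then stand; what a row does not reach is not made up. A row lasts 1/12 s, in which the tool goes at most 41.7 mm and 7.16 degrees, less where a joint would pass 70% of its speed; a pose out of reach is approached as far as the arm can. A call is refused whole if a number of a shift passes 1 or a number of a turn 1, either way. A call with a gripper value outside its range is refused whole. The fingers move at their own pace and stop on an object; the grip force is fixed at half the most. Time passes only in rows, so rows that do not move let the fingers close. It gives the time, the measured TCP pose, the force, the opening and the grip force at its end, in the units of the state.
- ctrl.get_obs(): the state, without advancing time (a new reading comes with each control period).
- cams.get_image(name): name is "scene" or "top"; returns a dict with "image" (400x640x3 uint8, red, green, blue), "camera_matrix" (3x3 intrinsics, pixels), "k1" (the pictures are not rectified: a ray, as slopes to the right and down, at radius r is drawn at 1 + k1 r^2 times it, then the intrinsics apply), "xyz" and "rotation" of the camera in the world. Camera axes: x right, y down, z forward; pixel columns grow to the right and rows downward; lengths in mm; the calibration is good to about 2 mm. A picture is of the moment at which its call begins. There is no depth.
- ctrl.close_job(): hands the job in; it is judged then, once.
Trained networks look in the newest picture that a camera, given by its name, has taken for a name from the list of things; names that differ only in an ending like _2 or _b are one class to them, and where a whole thing is asked for, a point or a joint stands for the part that bears it (a point fixed in the world has none). Each returns a list of dicts, best first, with "p" (0 to 1); they miss things now and then, are a little off and sometimes report something else, mostly with a low value. They report only what shows in the picture. A call takes as long as a camera call. They do not tell look-alikes from the thing itself.
- cams.boxes_of(camera, thing): "rect" ([centre column, centre row, width, height] in pixels, round what is visible of it).
- cams.cut_out(camera, thing): "pixels" (400x640 bool, what is visible of it) and "rect" ([centre column, centre row, width, height] in pixels, round what is visible of it).
The state is a dict: "t": time; "qpos": joint angles; "qvel": joint speeds; "joint_torque": joint torques, N m; "ee_pos": TCP position; "orientation": TCP orientation; "ft_force": force on the tool from outside, world axes, zero at the start; "moment": the same for the moment, N m; "width": finger opening in mm; "grasp_force": force on a finger pad.
Only numpy, scipy, OpenCV 4.12 (cv2) and the standard library are available. Lean on these libraries where they do the work, as an engineer would, in place of code of your own. Each camera call takes 0.05 s, during which the arm holds its last target. There are 200 camera calls.

TASK

Close the oblong canister that holds the cut radish with the lid that fits it, fully home all round. Then take the hand vacuum pump out of its stand and hold it upright on the valve in the middle of that lid, pressing gently so that its sprung rubber nozzle is pushed in about halfway (6 mm), not to the stop; finish like that, with the pump still held in the gripper and pressed on the valve. Leave the round canister, its lid, the glass and the tape roll alone.

Things in the scene. Friction and masses are not known exactly. Their poses are not given: they have to be found in the camera images.
- canister: Oblong clear plastic food canister with a grey rim and foot, open on top, holding half a cut white-green radish that stays below the lid. Outside 136 (its x) x 106 (its y) x 104 mm high, walls 4 mm, mouth 128 x 98 mm, corners rounded. Loose, 0.8 kg with the radish. Origin: centre of its underside, z up. With the lid home, the flange rests on the rim and the lid's origin is 94 mm above this one.
- daikon_half: The half radish lying in the oblong canister, 110 x 82 x 82 mm, loose. Origin: under its middle. It needs no handling.
- lid: Lid of the oblong canister, grey, loose, 0.14 kg, lying right way up. From below: plug 10 mm deep tapering from 125 x 95 at its top to 117 x 87 mm; flange 140 (its x) x 110 x 5 mm; on it, in the middle, a square finger collar 54 mm outside, 45 inside, 16 high, sides along the lid's x and y. Origin: centre of the plug's underside, z up; flange top at 15, collar top at 31 mm. Fits either way round.
- valve (a point): Centre of the lid's valve: on the flat top of the lid in the middle of the square collar, 15 mm above the lid's origin. The valve is a round dark rubber button 18 mm across, 2.5 mm high; the pump's nozzle lip goes round it, on the flat inside the collar. The lid is carried by its collar, gripped across two sides.
- stand: Grey round charging stand of the pump, fixed to the worktop, 74 mm across, 44 mm high, with a plug box at its far side. Origin: centre of its underside. The pump stands upright in its well and is lifted straight out (40 mm).
- pump: Hand-held vacuum pump: upright white plastic cylinder, 46 mm diameter, loose, 0.22 kg in all, with a black rubber nozzle below. Origin: on its axis at the lip of the nozzle when that is fully out; z along the axis, up. The white body reaches from 28 to 138 mm above the origin, the bare cylinder to grip from 45 to 124 mm. In the stand its origin is 6 mm above the worktop.
- nozzle_lip (a point): Centre of the round lip at the lower end of the pump's rubber nozzle (lip 36 mm outside diameter, 28 mm inside); it moves with the nozzle.
- nozzle (a joint): How far the sprung nozzle is pushed up into the pump, in m: 0 fully out (as in the stand), 0.010 at the stop. Spring 0.8 N per mm, no preload, so 6 mm is about 5 N; the pump's own weight alone pushes it in by about 2.5 mm.
- round_canister: Round clear plastic canister with a grey rim, 95 mm diameter, 92 mm high, empty, loose. Origin: centre of its underside. Not part of the job: leave it.
- round_lid: Round grey lid of the round canister, 101 mm diameter, with a round collar 52 mm across, 31 mm high in all, loose. Origin: centre of its underside. It does not fit the oblong canister: leave it.
- glass_a: Clear drinking glass, 76 mm diameter, 86 mm high, loose. Origin: centre of its underside. Leave it.
- tape_roll: Roll of cream tape, 104 mm diameter, 25 mm high, lying flat, loose. Origin: centre of its underside. Leave it.
Things that resemble listed ones, but are neither listed nor needed, are in the scene too. Leave any yellow look-alike of the pump alone.

How it is judged:
By the outcome, as a careful person would: the job done as asked, in the order asked, and still so for the second after the job is handed in, while the arm keeps its last pose, push and grip.
It also fails if it takes over 61 s, if anything falls off the work surface, if the arm or the gripper's body presses on something with over 40 N, if the wrist force passes 120 N, or if a joint passes its speed limit or range.

## Working session

There is one attempt and no reset: what is moved stays moved. The work goes in short steps, Python scripts to look and compute and a tool call to move; the robot and the scene stay as the last step left them, time stands still between calls to the robot, and variables do not carry over. Pictures are saved under pics/ and viewed, at most 10 in all, crops included, and the job is handed in when it is done.

Besides the shell and the picture viewer there is one more tool, called after "Request:" in YAML: its name, and indented under it one key for each argument. move_arm: Moves the arm, as the interface text tells. Its arguments: {"type":"object","properties":{"steps":{"type":"array"}},"required":["steps"]}

```bash
ls; mkdir -p pics; cat > h.py <<'E'
import numpy as np, cv2
from workcell import ctrl, cams
def ray(im,uv):
    K=np.array(im["camera_matrix"],float);k=im["k1"]
    d=np.array([(uv[0]-K[0,2])/K[0,0],(uv[1]-K[1,2])/K[1,1]])
    s=d.copy()
    for _ in range(30): s=d/(1+k*(s@s))
    return np.array(im["rotation"])@np.array([s[0],s[1],1.])
def at_z(im,uv,z):
    r=ray(im,uv);o=np.array(im["xyz"],float);return o+r*(z-o[2])/r[2]
def proj(im,P):
    P=np.atleast_2d(P).astype(float);c=(P-np.array(im["xyz"]))@np.array(im["rotation"])
    s=c[:,:2]/c[:,2:];s=s*(1+im["k1"]*(s**2).sum(1,keepdims=True));K=np.array(im["camera_matrix"])
    return s*[K[0,0],K[1,1]]+K[:2,2]
def save(n,i): cv2.imwrite(n,cv2.cvtColor(np.ascontiguousarray(i),cv2.COLOR_RGB2BGR))
E
python3 - <<'E'
from h import *
for c in("scene","top"):
    im=cams.get_image(c);save(f"pics/{c}0.png",im["image"]);print(c,im["xyz"],np.round(im["rotation"],3).tolist(),im["camera_matrix"],im["k1"])
    for t in("canister","lid","pump","stand","round_lid","valve"):
        for b in cams.boxes_of(c,t)[:3]: print(t,round(b["p"],2),np.round(b["rect"]))
print(ctrl.get_obs())
E
```

```text
pics
scene [-529.89756021  735.56347442  832.77549783] [-1.114, 2.114, -1.187] [[505.98881955   0.         324.63904272]
 [  0.         505.98881955 209.72940799]
 [  0.           0.           1.        ]] -0.04381515001471125
canister 0.71 [295. 246.  54.  36.]
canister 0.64 [364. 193.  55.  55.]
lid 0.96 [297. 246.  49.  33.]
lid 0.33 [366. 193.  56.  50.]
pump 0.97 [305. 177.  14.  41.]
pump 0.73 [294. 185.  15.  36.]
pump 0.72 [264. 198.  20.  43.]
stand 0.73 [229. 271.  35.  23.]
stand 0.53 [294. 206.  23.  22.]
round_lid 0.88 [227. 270.  38.  22.]
round_lid 0.61 [367. 159.  24.  13.]
valve 0.56 [298. 245.  52.  33.]
top [ 460.05074862  -16.28647981 1182.65523429] [-2.155, 2.173, -0.102] [[377.45143693   0.         317.37946134]
 [  0.         377.45143693 193.30783182]
 [  0.           0.           1.        ]] 0.018041414954766678
canister 0.85 [369. 196.  50.  57.]
lid 0.63 [267. 222.  37.  43.]
pump 0.66 [267. 156.  20.  21.]
pump 0.64 [303. 162.  14.  22.]
pump 0.58 [330. 137.  14.  23.]
round_lid 0.76 [204. 221.  34.  33.]
valve 0.6 [268. 222.  36.  49.]
valve 0.35 [408. 143.  30.  28.]
{'t': 0.7, 'qpos': array([-1.12599117e+00,  4.23050364e-01,  1.62990565e+00, -1.08586969e-05,
        1.08859084e+00, -1.90124375e-02]), 'qvel': array([ 0.00162579, -0.00075727,  0.00053359,  0.00029318,  0.00175688,
       -0.00083049]), 'joint_torque': array([-3.84042214e-04, -5.44425380e+01, -2.73997611e+01,  6.43667509e-02,
        1.67745928e-02, -4.57357459e-06]), 'ee_pos': array([ 279.61157808, -558.95160496,  222.7038543 ]), 'orientation': array([3.05744315e+00, 7.22046898e-01, 4.30818596e-07]), 'ft_force': array([ 0.76843715,  0.69616141, -0.74816536]), 'moment': array([ 0.04056051, -0.00384986,  0.03076028]), 'grasp_force': 0.0, 'width': 87.85729043843578}
```

View pics/scene0.png

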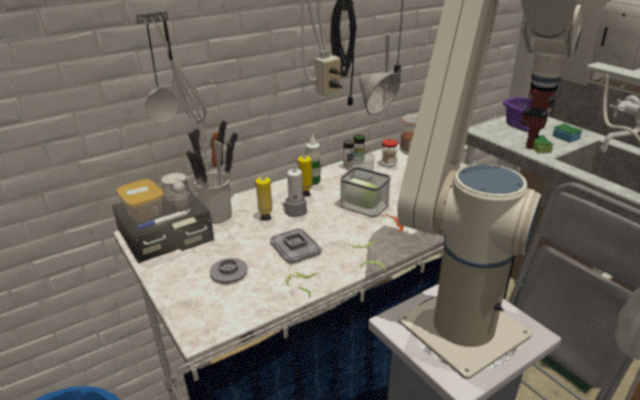

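View pics/top0.png

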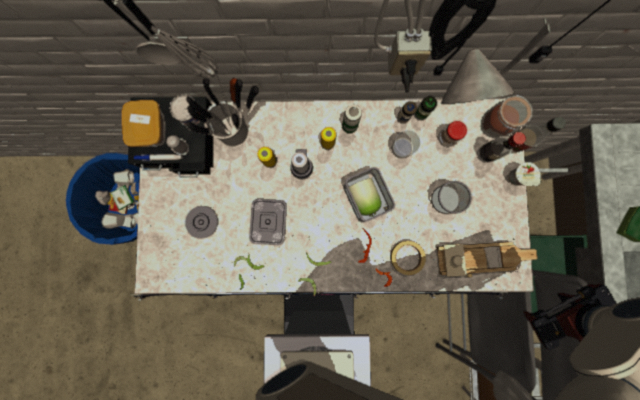

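```bash
sed -i '1a from scipy.spatial.transform import Rotation as Rn' h.py
sed -i 's/^def save/def getim(c):\n    im=dict(cams.get_image(c));im["rotation"]=Rn.from_rotvec(im["rotation"]).as_matrix();return im\ndef save/' h.py
cat >> h.py <<'E'
def rect(im,m,z):
    cs,_=cv2.findContours(m.astype(np.uint8),cv2.RETR_EXTERNAL,cv2.CHAIN_APPROX_NONE)
    c=max(cs,key=cv2.contourArea)[:,0]
    P=np.array([at_z(im,p,z)[:2] for p in c],np.float32);return cv2.minAreaRect(P)
def box(x,y,a,lx,ly,z):
    c,s=np.cos(a),np.sin(a);q=np.array([[1,1],[-1,1],[-1,-1],[1,-1]])*[lx/2,ly/2]
    return np.c_[q@np.array([[c,s],[-s,c]])+[x,y],np.full(4,z)]
E
python3 - <<'E'
from h import *
for c in("top","scene"):
    im=getim(c)
    for t,z in(("canister",104),("lid",15),("pump",144)):
        for b in cams.cut_out(c,t)[:3]:
            print(c,t,round(b["p"],2),np.round(b["rect"]),b["pixels"].sum(),np.round(at_z(im,b["rect"][:2],z)),[np.round(v,1) for v in rect(im,b["pixels"],z)])
im=getim("top")["image"];S=getim("scene")["image"]
a=cv2.resize(im[130:250,240:400],None,fx=5,fy=5,interpolation=cv2.INTER_CUBIC);save("pics/c1.png",a)
b=cv2.resize(S[150:270,250:400],None,fx=5,fy=5,interpolation=cv2.INTER_CUBIC);save("pics/c2.png",b)
E
```

```text
top canister 0.72 [369. 196.  49.  55.] 1036 [ 562. -156.  104.] [array([ 566.5, -153.8]), array([138.1, 117.4]), np.float64(25.0)]
top lid 0.93 [266. 221.  37.  45.] 1593 [496. 154.  15.] [array([496.1, 147.7]), array([110.1, 142.1]), np.float64(86.2)]
top lid 0.47 [202. 223.  31.  31.] 832 [492. 351.  15.] [array([495.1, 353.9]), array([97.6, 98.7]), np.float64(45.3)]
top pump 0.64 [267. 155.  17.  20.] 313 [675. 132. 144.] [array([671.6, 133.5]), array([66.4, 43.5]), np.float64(44.4)]
top pump 0.63 [330. 138.  16.  26.] 300 [723. -43. 144.] [array([723.4, -39.8]), array([42.1, 63. ]), np.float64(89.4)]
top pump 0.58 [300. 162.  13.  23.] 275 [655.  39. 144.] [array([653.6,  40.8]), array([59.5, 42.5]), np.float64(25.9)]
scene canister 0.81 [366. 192.  53.  53.] 2058 [491. -92. 104.] [array([509.9, -97.9]), array([156.4, 308.5]), np.float64(47.7)]
scene lid 0.7 [296. 246.  54.  37.] 1118 [481. 157.  15.] [array([496.1, 154. ]), array([111.1, 146.1]), np.float64(86.0)]
scene lid 0.56 [364. 161.  25.  14.] 322 [ 806. -338.   15.] [array([ 818.2, -342.3]), array([ 79.6, 155.1]), np.float64(51.1)]
scene pump 0.87 [263. 199.  17.  40.] 588 [565. 206. 144.] [array([575.7, 198.9]), array([ 41. , 243.9]), np.float64(63.2)]
scene pump 0.75 [294. 186.  18.  33.] 479 [579.  99. 144.] [array([581.6,  96.8]), array([ 41.6, 206.1]), np.float64(59.6)]
scene pump 0.66 [305. 177.  16.  43.] 406 [611.  41. 144.] [array([625.6,  27.8]), array([ 43. , 269.3]), np.float64(62.7)]
```

View pics/c1.png

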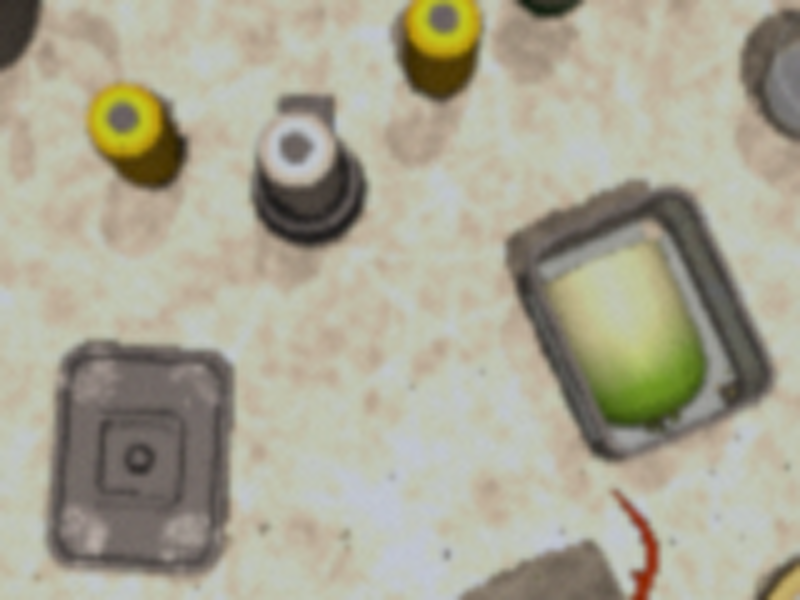

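View pics/c2.png

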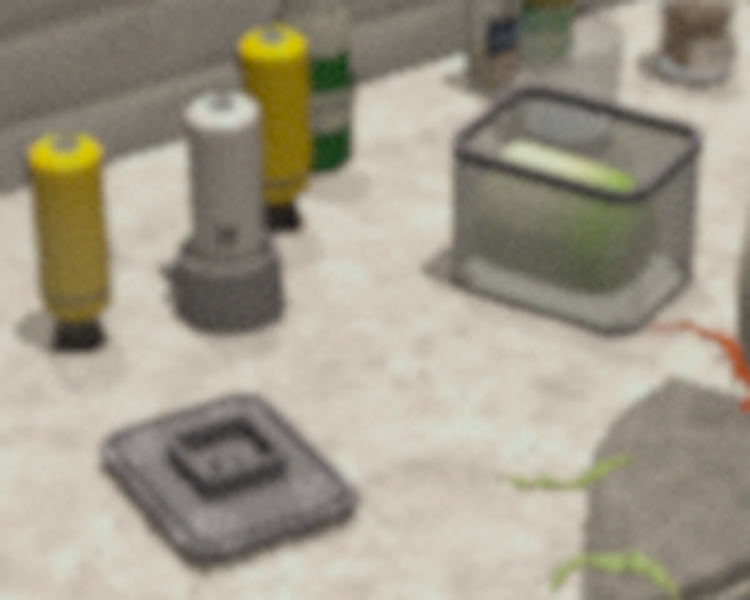

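```bash
cat > fit.py <<'E'
from h import *
from scipy.optimize import minimize
def prep(n=4):
    out=[]
    for c in("top","scene"):
        L=[getim(c) for _ in range(n)];im=L[0];A=np.mean([l["image"] for l in L],0).astype(np.float32)
        im["avg"]=A;A=cv2.GaussianBlur(A,(0,0),0.8)
        g=sum(np.hypot(cv2.Sobel(A[...,k],cv2.CV_32F,1,0),cv2.Sobel(A[...,k],cv2.CV_32F,0,1)) for k in range(3))
        im["g"]=np.sqrt(g);out.append(im)
    return out
def rr(lx,ly,z,r=16,n=40):
    t=np.linspace(-1,1,n);o=np.ones(n);a=lx/2;b=ly/2
    q=np.r_[np.c_[t*(a-r),b*o],np.c_[t*(a-r),-b*o],np.c_[a*o,t*(b-r)],np.c_[-a*o,t*(b-r)]]
    return np.c_[q,np.full(len(q),z)]
def circ(d,z,n=80):
    t=np.linspace(0,2*np.pi,n);return np.c_[d/2*np.cos(t),d/2*np.sin(t),np.full(n,z)]
def place(M,p):
    c,s=np.cos(p[2]),np.sin(p[2]);return np.c_[M[:,:2]@np.array([[c,s],[-s,c]])+p[:2],M[:,2]]
def score(im,M,p):
    uv=proj(im,place(M,p)).astype(np.float32)
    return cv2.remap(im["g"],uv[None,:,0],uv[None,:,1],cv2.INTER_LINEAR).mean()
def fit(ims,M,p0,rot=True):
    best=None
    for d in np.random.default_rng(0).normal(size=(25,3))*[6,6,.06*rot]:
        x0=np.array(p0)+d
        f=lambda v:-sum(score(i,M,[v[0],v[1],v[2]/100 if rot else 0]) for i in ims)
        r=minimize(f,[x0[0],x0[1],x0[2]*100],method="Nelder-Mead",options=dict(initial_simplex=np.array([x0[0],x0[1],x0[2]*100])+np.array([[0,0,0],[4,0,0],[0,4,0],[0,0,4]])))
        if best is None or r.fun<best.fun: best=r
    v=best.x;return np.array([v[0],v[1],v[2]/100]),-best.fun
CAN=np.r_[rr(136,106,104),rr(128,98,104)]
LID=np.r_[rr(140,110,15),rr(54,54,31,4),rr(45,45,31,4)]
STD=np.r_[circ(74,44),circ(42,144)]
def draw(im,items,n,x0,y0,w,h,f=5):
    A=cv2.resize(im["avg"][y0:y0+h,x0:x0+w].clip(0,255).astype(np.uint8),None,fx=f,fy=f,interpolation=cv2.INTER_CUBIC)
    for M,p in items:
        for u in proj(im,place(M,p)): cv2.circle(A,(int((u[0]-x0+.5)*f),int((u[1]-y0+.5)*f)),1,(255,0,0),-1)
    return A
E
python3 - <<'E'
from fit import *
ims=prep();items=[]
for n,M,p0,rot in(("can",CAN,[562,-154,np.radians(25)],1),("lid",LID,[495,149,np.radians(-4)],1),("std",STD,[645,40,0],0)):
    for s in(ims,ims[:1],ims[1:]):
        p,f=fit(s,M,p0,rot);print(n,np.round(p,3),round(f,2))
        if s is ims: items.append((M,p))
a=draw(ims[0],items,0,240,130,160,115);b=draw(ims[1],items,0,250,150,150,120)
save("pics/d1.png",a);save("pics/d2.png",b)
E
```

```text
can [ 5.70257e+02 -1.57750e+02  4.03000e-01] 40.01
can [ 5.75379e+02 -1.37613e+02  4.12000e-01] 19.94
can [ 5.69807e+02 -1.52981e+02  3.94000e-01] 22.49
lid [ 4.94088e+02  1.50835e+02 -7.20000e-02] 31.47
lid [ 4.97774e+02  1.45901e+02 -7.70000e-02] 15.17
lid [ 4.92706e+02  1.56991e+02 -9.80000e-02] 18.51
std [ 6.61762e+02  4.46210e+01 -1.94000e-01] 42.35
std [ 6.61028e+02  4.26390e+01 -8.30000e-02] 23.43
std [ 6.59652e+02  4.96300e+01 -1.32000e-01] 20.51
```

View pics/d1.png

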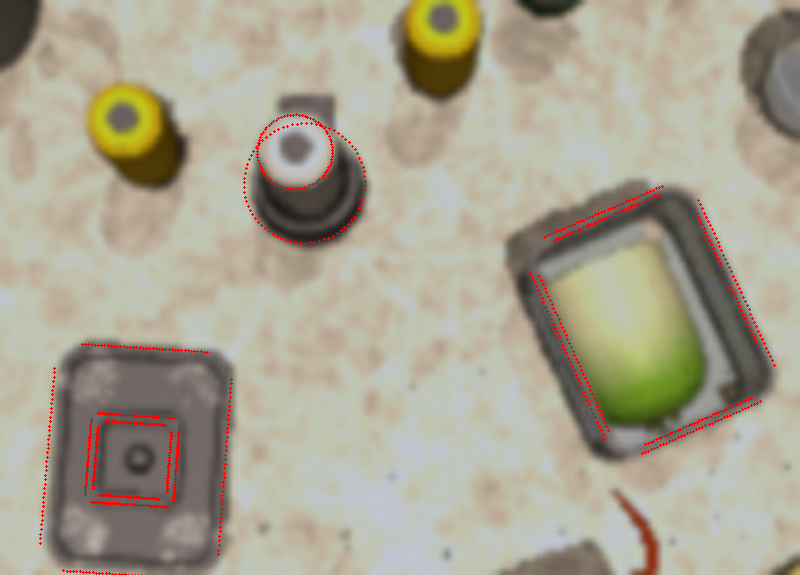

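View pics/d2.png

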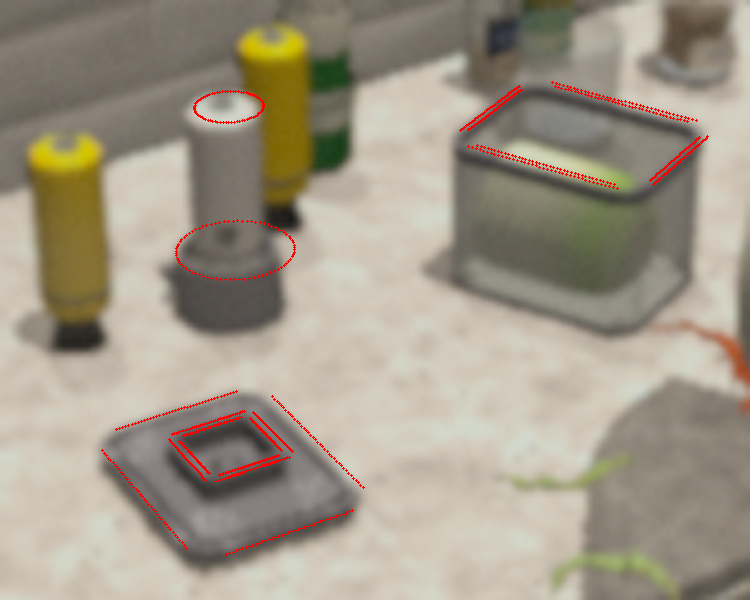

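The crops show the lid at top pixel (268,222), the canister at (369,193) and the white pump in its stand at (300,160), with a yellow look-alike on each side. The fits from the two cameras disagree by about 8 mm, so I'll bring the gripper over the lid and use it as a reference.

Request:
move_arm:
  steps:
    - [[0, 0, 0], -1, 0]
    - [[0, 0, 0], -1, 0]
    - [[0, 0, 0], -1, 0]
    - [[0, 0, 0], -1, 0]
    - [[0, 0, 0], -1, 0]
    - [[0, 0, 0], -1, 0]
    - [[0, 0, 0], -1, 0]
    - [[0, 0, 0], -1, 0]
    - [[0, 0, 0], -1, 0]
    - [[0, 0, 0], -1, 0]
    - [[0, 0, 0], -1, 0]
    - [[0, 0, 0], -0.66, 0]
    - [[0.5, 0.1, 0], 0, 0]

```text
t: 2.68
ee_pos: [283.0, -548.0, 222.8]
orientation: [2.317, 2.12, -0.001]
ft_force: [0.2, 0.2, -0.0]
width: 87.9
grasp_force: 0.0
```

Request:
move_arm:
  steps:
    - [[1, 0.2, 0], 0, 0]
    - [[1, 0.2, 0], 0, 0]
    - [[1, 0.2, 0], 0, 0]
    - [[1, 0.2, 0], 0, 0]
    - [[1, 0.2, 0], 0, 0]
    - [[1, 0.2, 0], 0, 0]
    - [[1, 0.2, 0], 0, 0]
    - [[1, 0.2, 0], 0, 0]
    - [[1, 0.2, 0], 0, 0]
    - [[1, 0.2, 0], 0, 0]
    - [[1, 0.2, 0], 0, 0]
    - [[1, 0.2, 0], 0, 0]
    - [[1, 0.2, 0], 0, 0]
    - [[1, 0.2, 0], 0, 0]
    - [[1, 0.2, 0], 0, 0]
    - [[1, 0.2, 0], 0, 0]
    - [[1, 0.2, 0], 0, 0]
    - [[1, 0.2, 0], 0, 0]
    - [[1, 0.2, 0], 0, 0]
    - [[1, 0.2, 0], 0, 0]

```text
t: 4.35
ee_pos: [427.0, -55.9, 222.8]
orientation: [2.321, 2.117, 0.0]
ft_force: [0.3, -0.8, 0.2]
width: 87.7
grasp_force: 0.0
```

Request:
move_arm:
  steps:
    - [[1, 0.2, 0.5], 0, 0]
    - [[1, 0.2, 0.5], 0, 0]
    - [[1, 0.2, 0.5], 0, 0]
    - [[1, 0.2, 0.5], 0, 0]
    - [[1, 0.2, 0.5], 0, 0]
    - [[1, 0.3, 0.5], 0, 0]
    - [[1, 0.3, 0.5], 0, 0]
    - [[1, 0.3, 0.5], 0, 0]
    - [[0.5, 0, 0], 0, 0]
    - [[0, 0, 0], 0, 0]
    - [[0, 0, 0], 0, 0]

```text
t: 5.27
ee_pos: [493.0, 150.0, 123.0]
orientation: [-2.318, -2.121, 0.001]
ft_force: [-0.1, 0.2, -0.3]
width: 87.9
grasp_force: 0.0
```

```bash
python3 - <<'E'
from fit import *
ims=prep(3);o=ctrl.get_obs();R=Rn.from_rotvec(o["orientation"]).as_matrix();T=o["ee_pos"]
M=np.array([T]+[T+R@[a,s*44,b] for s in(1,-1) for a in(-10,10) for b in(0,-40)])
Z=(M,[0,0,0])
L=(LID,[494,150.8,-.072])
a=draw(ims[1],[Z,L],0,240,170,100,110,6)
b=draw(ims[0],[Z,L],0,220,150,60,110,6)
for A,im,x0,y0 in((a,ims[1],240,170),(b,ims[0],220,150)):
    for u in proj(im,M): cv2.circle(A,(int((u[0]-x0+.5)*6),int((u[1]-y0+.5)*6)),4,(0,0,255),2)
save("pics/e.png",np.hstack([a[:600],b[:600]])[:600,:800]);print((a.shape,b.shape))
E
```

```text
((660, 600, 3), (660, 360, 3))
```

View pics/e.png

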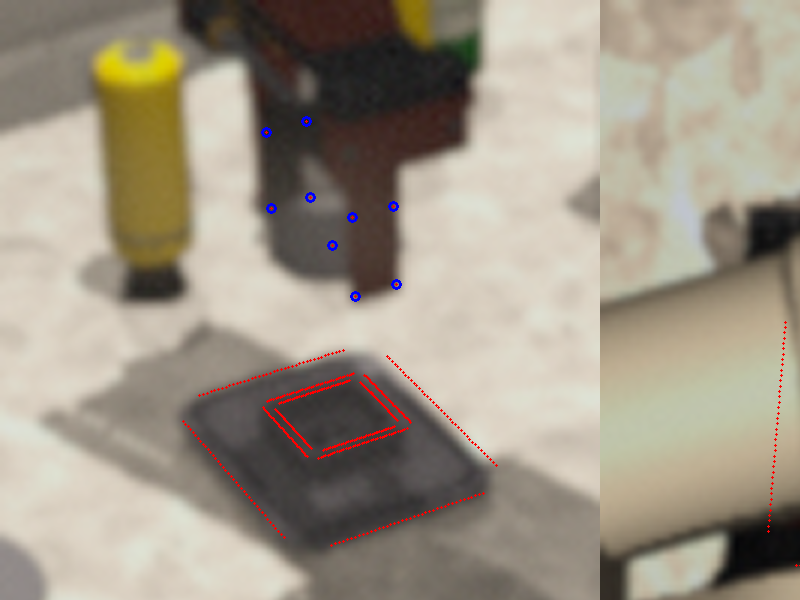

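```bash
python3 - <<'E'
from fit import *
ims=[]
for c in("top","scene"):
    im=getim(c);A=cv2.cvtColor(cv2.imread(f"pics/{c}0.png"),cv2.COLOR_BGR2RGB).astype(np.float32)
    A=cv2.GaussianBlur(A,(0,0),1)
    g=sum(np.hypot(cv2.Sobel(A[...,k],cv2.CV_32F,1,0),cv2.Sobel(A[...,k],cv2.CV_32F,0,1)) for k in range(3));im["g"]=np.sqrt(g);ims.append(im)
FL=rr(140,110,15,24);FM=rr(140,110,12,24);CO=np.r_[rr(54,54,31,6)];CB=np.r_[rr(54,54,31,6),rr(45,45,31,6)]
B=circ(18,17)
for n,M in(("flange15",FL),("flange12",FM),("collar",CO),("coll2",CB),("button",B),("all",np.r_[FL,CB,B])):
    for i,k in((0,"top"),(1,"scene")):
        p0=[[497,146,-.08],[494,156,-.08]][i]
        p,f=fit([ims[i]],M,p0);print(n,k,np.round(p,3),round(f,1))
for n,M in(("rim",rr(136,106,104,20)),("rims",CAN),("foot",rr(136,106,0,20)),("rim+foot",np.r_[rr(136,106,104,20),rr(136,106,0,20)])):
    for i,k in((0,"top"),(1,"scene")):
        p,f=fit([ims[i]],M,[[566,-158,.4],[568,-153,.4]][i]);print(n,k,np.round(p,3),round(f,1))
for n,M in(("top",circ(44,144)),("std44",circ(74,44)),("std0",circ(74,0)),("top40",circ(40,144))):
    for i,k in((0,"top"),(1,"scene")):
        p,f=fit([ims[i]],M,[658,45,0],0);print(n,k,np.round(p[:2],1),round(f,1))
E
```

```text
flange15 top [ 4.95724e+02  1.47629e+02 -6.50000e-02] 24.6
flange15 scene [ 4.87615e+02  1.58209e+02 -7.50000e-02] 20.4
flange12 top [ 4.95813e+02  1.48076e+02 -6.40000e-02] 24.6
flange12 scene [ 4.90807e+02  1.56069e+02 -7.70000e-02] 20.1
collar top [ 5.39827e+02  1.68325e+02 -2.34000e-01] 16.7
collar scene [ 4.74176e+02  1.62540e+02 -1.42000e-01] 18.0
coll2 top [ 4.50240e+02  1.46045e+02 -1.00000e-02] 15.6
coll2 scene [ 4.73410e+02  1.58666e+02 -2.50000e-01] 17.4
button top [ 4.94977e+02  1.48545e+02 -1.53000e-01] 15.4
button scene [ 4.76179e+02  1.59656e+02 -1.22000e-01] 16.3
all top [ 4.94974e+02  1.48712e+02 -4.10000e-02] 14.5
all scene [ 4.75041e+02  1.58987e+02 -1.38000e-01] 17.5
rim top [ 5.80728e+02 -1.52626e+02  4.23000e-01] 20.3
rim scene [ 5.70019e+02 -1.53481e+02  4.03000e-01] 21.7
rims top [ 5.81885e+02 -1.53573e+02  4.17000e-01] 20.0
rims scene [ 5.70019e+02 -1.53079e+02  3.90000e-01] 21.2
foot top [ 5.65321e+02 -1.56666e+02  3.98000e-01] 22.1
foot scene [ 5.95990e+02 -1.40269e+02  5.10000e-01] 15.8
rim+foot top [ 5.66427e+02 -1.57485e+02  4.07000e-01] 20.0
rim+foot scene [ 5.68973e+02 -1.53211e+02  3.92000e-01] 18.3
top top [662.8  45.9] 21.9
top scene [657.6  50.9] 23.1
std44 top [657.6  42.1] 24.1
std44 scene [663.5  46.4] 17.5
std0 top [664.6  44. ] 25.2
std0 scene [671.3  45. ] 21.3
top40 top [662.2  43.2] 22.2
top40 scene [656.3  51.1] 22.8
```

Request:
move_arm:
  steps:
    - [[0.08, 0, 0.8], -0.2, 0]
    - [[0, 0, 0.8], 0, 0]
    - [[0, 0, 0.8], 0, 0]
    - [[0, 0, 0.8], 0, 0]
    - [[0, 0, 0.7], 0, 0]
    - [[0, 0, 0.3], 0, 0]
    - [[0, 0, 0], 0, 0]
    - [[0, 0, 0], 0, 1]
    - [[0, 0, 0], 0, 1]
    - [[0, 0, 0], 0, 1]
    - [[0, 0, 0], 0, 1]
    - [[0, 0, 0], 0, 1]
    - [[0, 0, 0], 0, 1]

```text
t: 6.75
ee_pos: [494.8, 151.9, 18.3]
orientation: [2.299, 2.139, 0.003]
ft_force: [0.8, 0.2, 3.4]
width: 53.8
grasp_force: 30.0
```

Request:
move_arm:
  steps:
    - [[0, 0, 0], 0, 0]
    - [[0, 0, 0], 0, 0]
    - [[0, 0, 0], 0, 0]
    - [[0, 0, 0], 0, 0]
    - [[0, 0, 0], 0, 0]

```text
t: 7.17
ee_pos: [493.8, 151.7, 17.6]
orientation: [-2.3, -2.14, 0.0]
ft_force: [-0.2, 0.2, 0.1]
width: 83.6
grasp_force: 0.0
```

Request:
move_arm:
  steps:
    - [[0, 0, 0], 1, 0]
    - [[0, 0, 0], 1, 0]
    - [[0, 0, 0], 1, 0]
    - [[0, 0, 0], 1, 0]
    - [[0, 0, 0], 1, 0]
    - [[0, 0, 0], 1, 0]
    - [[0, 0, 0], 1, 0]
    - [[0, 0, 0], 1, 0]
    - [[0, 0, 0], 1, 0]
    - [[0, 0, 0], 1, 0]
    - [[0, 0, 0], 1, 0]
    - [[0, 0, 0], 1, 0]
    - [[0, 0, 0], 1, 0]
    - [[0, 0, 0], 1, 0]
    - [[0, 0, 0], 1, 0]
    - [[0, 0, 0], 1, 0]
    - [[0, 0, 0], 1, 0]
    - [[0, 0, 0], 1, 0]
    - [[0, 0, 0], 0, 0]

```text
t: 8.75
ee_pos: [493.9, 151.7, 17.6]
orientation: [3.139, -0.118, -0.0]
ft_force: [-0.3, -0.3, -0.7]
width: 88.1
grasp_force: 0.0
```

Request:
move_arm:
  steps:
    - [[0, 0, 0], 0, 1]
    - [[0, 0, 0], 0, 1]
    - [[0, 0, 0], 0, 1]
    - [[0, 0, 0], 0, 1]
    - [[0, 0, 0], 0, 1]
    - [[0, 0, 0], 0, 1]
    - [[0, 0, 0], 0, 1]

```text
t: 9.33
ee_pos: [493.9, 151.6, 17.6]
orientation: [3.139, -0.113, -0.0]
ft_force: [-1.1, -0.8, -0.5]
width: 53.8
grasp_force: 30.0
```

Request:
move_arm:
  steps:
    - [[0, 0, -0.6], 0, 1]
    - [[0, 0, -0.9], -0.9, 1]
    - [[0, 0, -0.9], -0.9, 1]
    - [[0, 0, -1], -0.9, 1]
    - [[0, 0, -1], -0.9, 1]
    - [[0, 0, -1], -0.92, 1]
    - [[0, 0, -0.9], -0.92, 1]
    - [[0, 0, 0], 0, 1]

```text
t: 10.0
ee_pos: [496.4, 152.5, 179.2]
orientation: [-3.076, -0.634, -0.011]
ft_force: [0.9, 0.4, -1.8]
width: 54.2
grasp_force: 30.0
```

Request:
move_arm:
  steps:
    - [[-0.1, 0.5, 0], 0, 1]
    - [[-0.16, 0.95, 0], 0, 1]
    - [[-0.16, 0.95, 0], 0, 1]
    - [[-0.16, 0.95, 0], 0, 1]
    - [[-0.16, 0.95, 0], 0, 1]
    - [[-0.16, 0.95, 0], 0, 1]
    - [[-0.16, 0.95, 0], 0, 1]
    - [[-0.16, 0.95, 0], 0, 1]
    - [[-0.16, 0.95, 0], 0, 1]
    - [[-0.16, 0.95, 0], 0, 1]
    - [[-0.16, 0.95, 0], 0, 1]
    - [[-0.16, 0.95, 0], 0, 1]
    - [[-0.16, 0.95, 0], 0, 1]
    - [[-0.03, 0.56, 0], 0, 1]
    - [[0, 0, 0], 0, 1]
    - [[0, 0, 0], 0, 1]

```text
t: 11.33
ee_pos: [568.0, -155.3, 173.8]
orientation: [-3.077, -0.624, 0.003]
ft_force: [0.5, 1.0, -2.4]
width: 53.9
grasp_force: 30.0
```

```bash
cat > look.py <<'E'
from fit import *
im=prep(4);o=ctrl.get_obs();T=o["ee_pos"];r=o["orientation"];th=2*np.arctan2(r[1],r[0]);print(o["t"],np.round(T,1),round(th,3),round(o["width"],1))
E
python3 - <<'E'
from look import *
h=T[2]-17.6
print("held, expected",np.round([*T[:2],th],3),h)
for n,M in(("fl",rr(140,110,h+12.5,24)),("fl+col",np.r_[rr(140,110,h+15,24),rr(140,110,h+10,24)])):
    print(n,[np.round(x,3) for x in fit(im[1:],M,[T[0],T[1],th])])
for n,M in(("rim",rr(136,106,104,20)),("foot",rr(136,106,0,20)),("both",np.r_[rr(136,106,104,20),rr(136,106,0,20)])):
    print(n,[np.round(x,3) for x in fit(im[1:],M,[568,-155,.4])])
L=[(np.r_[rr(140,110,15,24),rr(140,110,10,24)]+[0,0,h],[*T[:2],th]),(np.r_[rr(136,106,104,20),rr(136,106,0,20)],[568,-155,.4])]
save("pics/f.png",draw(im[1],L,0,320,130,100,95,6))
E
```

```text
11.7333 [ 568.9 -154.2  175.3] -5.88 53.9
held, expected [ 568.877 -154.238   -5.88 ] 157.70269921337123
fl [array([ 532.323, -126.264,   -5.341]), np.float64(17.79)]
fl+col [array([ 551.387, -121.848,   -5.699]), np.float64(16.96)]
rim [array([ 5.64284e+02, -1.35968e+02,  4.03000e-01]), np.float64(20.867)]
foot [array([ 535.098, -170.235,    0.917]), np.float64(17.941)]
both [array([ 556.617, -151.112,    0.8  ]), np.float64(17.089)]
```

View pics/f.png

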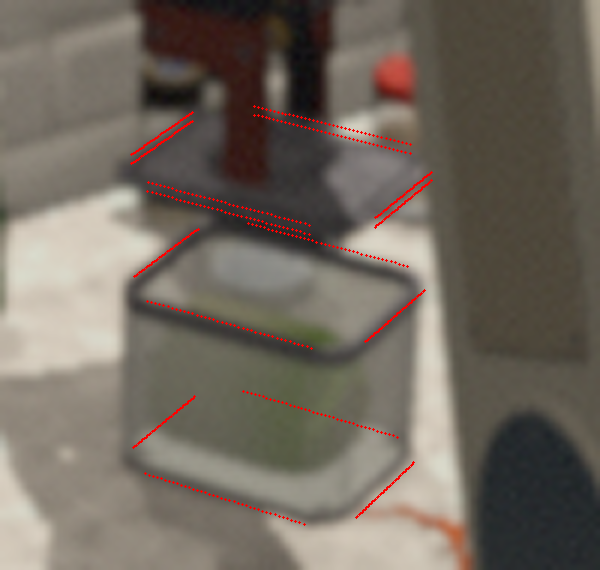

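The scene crop shows the held lid (flange front edge near (240,215)) lined up over the canister rim (front near (240,335)). The overlays agree to about a pixel, so I'm lowering it.

Request:
move_arm:
  steps:
    - [[0, 0, 0.5], 0, 1]
    - [[0, 0, 0.5], 0, 1]
    - [[0, 0, 0.5], 0, 1]
    - [[0, 0, 0.3], 0, 1]
    - [[0, 0, 0.2], 0, 1]
    - [[0, 0, 0.1], 0, 1]
    - [[0, 0, 0.1], 0, 1]
    - [[0, 0, 0], 0, 1]

```text
t: 12.4
ee_pos: [568.8, -155.0, 119.8]
orientation: [-3.078, -0.628, 0.001]
ft_force: [0.3, 0.3, -1.2]
width: 53.8
grasp_force: 30.0
```

```bash
python3 -c "
from workcell import ctrl
o=ctrl.get_obs();print(o)"
```

```text
{'t': 12.4, 'qpos': array([-2.86151902e-01,  5.06265343e-01,  1.77638251e+00,  2.73803432e-05,
        8.59336477e-01,  8.82028003e-01]), 'qvel': array([-8.94958085e-04, -1.34331847e-02, -5.04245075e-03,  1.44637016e-03,
        9.51476474e-03, -7.21952437e-05]), 'joint_torque': array([-1.42838257e-04, -5.46265304e+01, -2.25973177e+01,  4.49838617e-02,
       -1.38337850e-01,  5.21712354e-04]), 'ee_pos': array([ 568.84395822, -154.95804654,  119.78772999]), 'orientation': array([-3.07795869e+00, -6.28097643e-01,  5.28296989e-04]), 'ft_force': array([ 0.30884939,  0.32109098, -1.2223836 ]), 'moment': array([ 0.06789277,  0.05023861, -0.02292195]), 'grasp_force': 29.999773800373077, 'width': 53.820492636760456}
```

Request:
move_arm:
  steps:
    - [[0, 0, 0.08], 0, 1]
    - [[0, 0, 0.08], 0, 1]
    - [[0, 0, 0.06], 0, 1]
    - [[0, 0, 0.06], 0, 1]
    - [[0, 0, 0.04], 0, 1]
    - [[0, 0, 0], 0, 1]
    - [[0, 0, 0], 0, 1]

```text
t: 12.98
ee_pos: [569.7, -155.4, 112.7]
orientation: [3.077, 0.628, 0.002]
ft_force: [2.1, -2.6, 3.0]
width: 53.9
grasp_force: 30.0
```

Request:
move_arm:
  steps:
    - [[0, 0, 0.06], 0, 1]
    - [[0, 0, 0.06], 0, 1]
    - [[0, 0, 0], 0, 1]
    - [[0, 0, 0], 0, 1]

```text
t: 13.32
ee_pos: [570.0, -155.9, 111.6]
orientation: [3.076, 0.628, 0.004]
ft_force: [-3.8, -4.4, 19.3]
width: 53.5
grasp_force: 30.0
```

Request:
move_arm:
  steps:
    - [[0, 0, -0.08], 0, 1]
    - [[0, 0, 0], 0, 1]
    - [[0, 0, 0], 0, 0]
    - [[0, 0, 0], 0, 0]
    - [[0, 0, 0], 0, 0]
    - [[0, 0, 0], 0, 0]
    - [[0, 0, 0], 0, 0]

```text
t: 13.9
ee_pos: [568.4, -154.5, 110.7]
orientation: [-3.077, -0.628, 0.002]
ft_force: [0.0, 0.0, -0.1]
width: 83.5
grasp_force: 0.0
```

Request:
move_arm:
  steps:
    - [[0, 0, -0.3], 0, 0]
    - [[0, 0, -0.6], 0, 0]
    - [[0, 0, -0.8], 0, 0]
    - [[0, 0, -0.8], 0, 0]
    - [[0, 0, -0.8], 0, 0]
    - [[0, 0, -0.8], 0, 0]
    - [[0, 0, -0.8], 0, 0]
    - [[0, 0, -0.8], 0, 0]
    - [[0, 0, -0.3], 0, 0]
    - [[0, 0, 0], 0, 0]

```text
t: 14.73
ee_pos: [570.0, -155.2, 263.6]
orientation: [3.076, 0.628, 0.006]
ft_force: [-0.2, 0.6, -0.3]
width: 87.5
grasp_force: 0.0
```

```bash
python3 - <<'E'
from look import *
print("ee before was 570,-155.9,.40")
FL=np.r_[rr(140,110,109,24),rr(140,110,104,24)]
for n,M in(("fl",rr(140,110,107,24)),("fl2",FL)):
    print(n,[np.round(x,3) for x in fit(im[1:],M,[569,-155,.4])])
for n,M in(("stand",circ(74,0)),("std44",circ(74,44)),("top",circ(44,144)),("all",np.r_[circ(74,3),circ(74,44),circ(42,144)])):
  for i in(0,1): print(n,i,[np.round(x,1) for x in fit(im[i:i+1],M,[660,45,0],0)])
L=[(FL,[570,-155.5,.402])]
save("pics/g.png",np.hstack([draw(im[1],L,0,325,140,95,85,5),draw(im[1],[],0,280,150,60,85,5)]))
E
```

```text
15.1333 [ 568.5 -154.8  260.1] -5.88 87.7
ee before was 570,-155.9,.40
fl [array([ 5.67310e+02, -1.41347e+02,  4.23000e-01]), np.float64(18.776)]
fl2 [array([ 569.659, -158.945,    0.747]), np.float64(18.625)]
stand 0 [array([665. ,  44.1,  -0. ]), np.float64(26.7)]
stand 1 [array([ 6.716e+02,  4.480e+01, -1.000e-01]), np.float64(22.3)]
std44 0 [array([658.1,  42.2,   0. ]), np.float64(25.3)]
std44 1 [array([663.8,  46.2,  -0. ]), np.float64(18.2)]
top 0 [array([663. ,  45.8,  -0. ]), np.float64(23.2)]
top 1 [array([658.1,  50.7,  -0. ]), np.float64(24.3)]
all 0 [array([6.619e+02, 4.320e+01, 1.000e-01]), np.float64(24.2)]
all 1 [array([662.5,  48.4,   0. ]), np.float64(20.8)]
```

View pics/g.png

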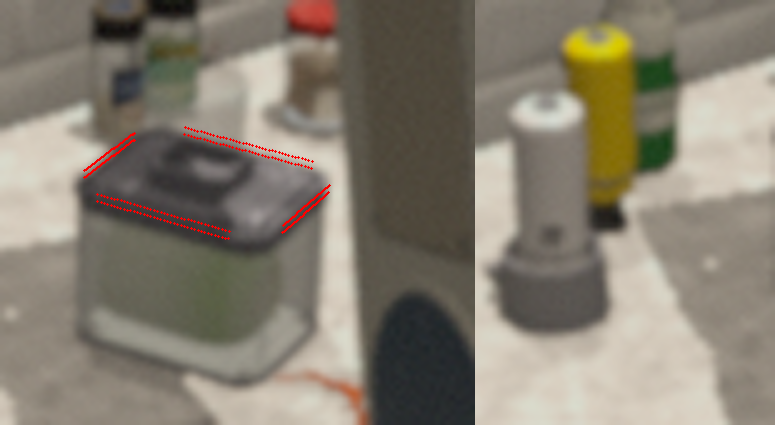

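The crop shows the lid seated level on the canister (flange front edge near (165,220), collar at (205,170)) and the white pump upright in its stand. Next is the pump.

Request:
move_arm:
  steps:
    - [[0, 0, 0], 0.92, 0]
    - [[0, 0, 0], 0.92, 0]
    - [[0, 0, 0], 0.92, 0]
    - [[0, 0, 0], 0.92, 0]
    - [[0, 0, 0], 0.92, 0]
    - [[0.41, -0.9, 0], 0, 0]
    - [[0.41, -0.9, 0], 0, 0]
    - [[0.41, -0.9, 0], 0, 0]
    - [[0.41, -0.9, 0], 0, 0]
    - [[0.42, -0.9, 0], 0, 0]
    - [[0.42, -0.9, 0], 0, 0]
    - [[0.42, -0.9, 0], 0, 0]
    - [[0.42, -0.9, 0], 0, 0]
    - [[0.42, -0.83, 0], 0, 0]
    - [[0, 0, 0], 0, 0]
    - [[0, 0, 0], 0, 0]

```text
t: 16.47
ee_pos: [662.1, 46.8, 260.4]
orientation: [3.141, 0.005, -0.002]
ft_force: [-0.8, -0.1, -0.1]
width: 87.7
grasp_force: 0.0
```

Request:
move_arm:
  steps:
    - [[0, 0, 0.4], 0, 0]
    - [[0, 0, 0.8], 0, 0]
    - [[0, 0, 0.8], 0, 0]
    - [[0, 0, 0.8], 0, 0]
    - [[0, 0, 0.8], 0, 0]
    - [[0, 0, 0.8], 0, 0]
    - [[0, 0, 0.8], 0, 0]
    - [[0, 0, 0.8], 0, 0]
    - [[0, 0, 0.7], 0, 0]
    - [[0, 0, 0.4], 0, 0]
    - [[0, 0, 0], 0, 0]
    - [[0, 0, 0], 0, 0]

```text
t: 17.47
ee_pos: [661.7, 45.2, 83.3]
orientation: [3.141, 0.001, -0.002]
ft_force: [0.1, -0.4, 0.8]
width: 87.7
grasp_force: 0.0
```

Request:
move_arm:
  steps:
    - [[0, 0, 0], 0, 1]
    - [[0, 0, 0], 0, 1]
    - [[0, 0, 0], 0, 1]
    - [[0, 0, 0], 0, 1]
    - [[0, 0, 0], 0, 1]
    - [[0, 0, 0], 0, 1]
    - [[0, 0, 0], 0, 1]
    - [[0, 0, 0], 0, 1]

```text
t: 18.13
ee_pos: [662.3, 46.0, 84.0]
orientation: [-3.142, -0.002, -0.001]
ft_force: [0.1, 0.2, 1.8]
width: 45.6
grasp_force: 29.9
```

Request:
move_arm:
  steps:
    - [[0, 0, 0], 0, 0]
    - [[0, 0, 0], 0, 0]
    - [[0, 0, 0], 0, 0]
    - [[0, 0, 0], 0, 0]
    - [[0, 0, 0], 0, 0]

```text
t: 18.55
ee_pos: [662.1, 46.0, 83.6]
orientation: [-3.142, -0.002, 0.0]
ft_force: [-0.7, -0.0, 0.3]
width: 75.4
grasp_force: 0.0
```

Request:
move_arm:
  steps:
    - [[0, 0, 0], -1, 0]
    - [[0, 0, 0], -1, 0]
    - [[0, 0, 0], -1, 0]
    - [[0, 0, 0], -1, 0]
    - [[0, 0, 0], -1, 0]
    - [[0, 0, 0], -1, 0]
    - [[0, 0, 0], -1, 0]
    - [[0, 0, 0], -1, 0]
    - [[0, 0, 0], -1, 0]
    - [[0, 0, 0], -1, 0]
    - [[0, 0, 0], -1, 0]
    - [[0, 0, 0], -1, 0]
    - [[0, 0, 0], -1, 0]
    - [[0, 0, 0], -1, 0]
    - [[0, 0, 0], -1, 0]
    - [[0, 0, 0], -1, 0]
    - [[0, 0, 0], -1, 0]
    - [[0, 0, 0], -1, 0]
    - [[0, 0, 0], 0, 0]

```text
t: 20.13
ee_pos: [662.1, 45.9, 83.6]
orientation: [-2.216, -2.226, 0.0]
ft_force: [0.1, -0.3, 0.2]
width: 87.9
grasp_force: 0.0
```

Request:
move_arm:
  steps:
    - [[0, 0, 0], 0, 1]
    - [[0, 0, 0], 0, 1]
    - [[0, 0, 0], 0, 1]
    - [[0, 0, 0], 0, 1]
    - [[0, 0, 0], 0, 1]
    - [[0, 0, 0], 0, 1]
    - [[0, 0, 0], 0, 1]
    - [[0, 0, 0], 0, 1]

```text
t: 20.8
ee_pos: [662.9, 46.0, 84.1]
orientation: [2.22, 2.222, 0.002]
ft_force: [1.6, -1.4, 2.4]
width: 45.3
grasp_force: 29.8
```

Request:
move_arm:
  steps:
    - [[0, 0, -0.3], 0, 1]
    - [[0, 0, -0.5], 0, 1]
    - [[0, 0, -0.6], 0, 1]
    - [[0, 0, -0.8], 0, 1]
    - [[0, 0, -0.8], 0, 1]
    - [[0, 0, -0.8], 0, 1]
    - [[0, 0, -0.8], 0, 1]
    - [[0, 0, -0.8], 0, 1]
    - [[0, 0, -0.5], 0, 1]
    - [[0, 0, -0.3], 0, 1]
    - [[0, 0, 0], 0, 1]

```text
t: 21.72
ee_pos: [662.6, 46.0, 240.4]
orientation: [2.219, 2.222, 0.002]
ft_force: [-0.1, -0.7, -2.2]
width: 45.5
grasp_force: 29.8
```

Request:
move_arm:
  steps:
    - [[-0.4, -0.2, 0], 0, 1]
    - [[-0.8, -0.37, 0], 0, 1]
    - [[-0.9, -0.41, 0], 0, 1]
    - [[-0.9, -0.41, 0], 0, 1]
    - [[-0.9, -0.41, 0], 0, 1]
    - [[-0.9, -0.41, 0], 0, 1]
    - [[-0.9, -0.41, 0], 0, 1]
    - [[-0.9, -0.41, 0], 0, 1]
    - [[-0.8, -0.37, 0], 0, 1]
    - [[-0.4, -0.2, 0], 0, 1]
    - [[-0.26, -0.1, 0], 0, 1]
    - [[0, 0, 0], 0, 1]
    - [[0, 0, 0], 0, 1]
    - [[0, 0, 0], 0, 1]
    - [[0, 0, 0], 0, 1]

```text
t: 22.97
ee_pos: [570.3, -154.7, 238.6]
orientation: [-2.219, -2.224, -0.0]
ft_force: [-0.8, -0.3, -3.1]
width: 45.5
grasp_force: 29.8
```

```bash
python3 - <<'E'
from look import *
print(o["ft_force"])
h=T[2]-77.8
print(h)
L=[(np.r_[circ(36,h),circ(46,h+28),circ(46,h+124)],[T[0],T[1],0]),(np.r_[rr(54,54,125,3),rr(45,45,125,3),circ(18,111.5)],[569.7,-155.7,.402])]
a=draw(im[1],L,0,330,115,70,75,8);b=draw(im[1],[],0,345,115,30,75,8)
save("pics/i.png",np.hstack([a,b]))
E
```

```text
23.3667 [ 569.9 -155.5  238.7] -4.711 45.5
[-0.95820973 -0.27568524 -1.59641416]
160.89265812213375
```

View pics/i.png

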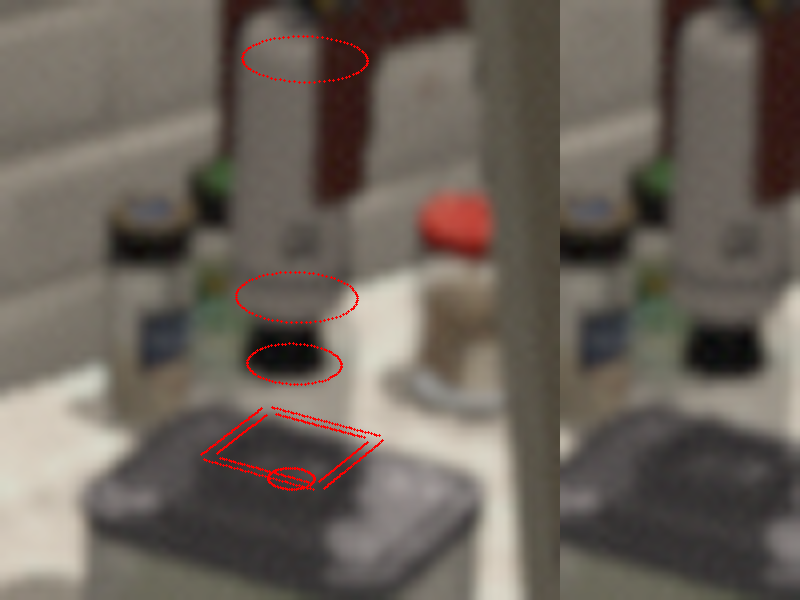

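The last crop shows the pump upright with its black lip near (285,365), centred above the collar near (285,460). I'm lowering it inside the collar and watching the force.

Request:
move_arm:
  steps:
    - [[0, 0, 0.3], 0, 1]
    - [[0, 0, 0.5], 0, 1]
    - [[0, 0, 0.4], 0, 1]
    - [[0, 0, 0.3], 0, 1]
    - [[0, 0, 0.2], 0, 1]
    - [[0, 0, 0.1], 0, 1]
    - [[0, 0, 0.08], 0, 1]
    - [[0, 0, 0], 0, 1]
    - [[0, 0, 0], 0, 1]
    - [[0, 0, 0], 0, 1]
    - [[0, 0, 0], 0, 1]

```text
t: 24.28
ee_pos: [570.2, -155.8, 192.1]
orientation: [2.219, 2.222, 0.001]
ft_force: [-0.9, -1.1, -2.5]
width: 46.0
grasp_force: 29.8
```

```bash
cat > f.py <<'E'
from workcell import ctrl,cams
import numpy as np
F=[];P=[]
for _ in range(10):
    cams.boxes_of("scene","pump");o=ctrl.get_obs();F.append(o["ft_force"]);P.append(o["ee_pos"])
print(o["t"],np.mean(F,0).round(2),np.std(F,0).round(2),np.mean(P,0).round(2),o["moment"].round(3))
E
python3 f.py
```

```text
24.7833 [ 0.03  0.19 -2.12] [0.37 0.43 0.51] [ 569.98 -155.7   191.85] [-0.038 -0.095 -0.015]
```

Request:
move_arm:
  steps:
    - [[0, 0, 0.1], 0, 1]
    - [[0, 0, 0.1], 0, 1]
    - [[0, 0, 0.08], 0, 1]
    - [[0, 0, 0.08], 0, 1]
    - [[0, 0, 0], 0, 1]
    - [[0, 0, 0], 0, 1]
    - [[0, 0, 0], 0, 1]

```text
t: 25.37
ee_pos: [570.1, -155.7, 182.9]
orientation: [2.22, 2.223, 0.0]
ft_force: [0.4, 0.8, 1.3]
width: 45.7
grasp_force: 29.8
```

```bash
python3 f.py
```

```text
25.8667 [0.11 0.13 1.56] [0.56 0.54 0.43] [ 570.05 -155.71  182.84] [ 0.009 -0.176 -0.006]
```

Request:
move_arm:
  steps:
    - [[0, 0, 0.06], 0, 1]
    - [[0, 0, 0], 0, 1]
    - [[0, 0, 0], 0, 1]
    - [[0, 0, 0], 0, 1]

```text
t: 26.2
ee_pos: [570.1, -155.7, 181.3]
orientation: [2.22, 2.223, 0.0]
ft_force: [0.3, 0.7, 2.3]
width: 45.6
grasp_force: 29.8
```

```bash
python3 f.py; python3 f.py
```

```text
26.7 [0.98 0.42 2.7 ] [0.55 0.43 0.66] [ 570.05 -155.7   181.27] [ 0.01  -0.397  0.023]
27.2 [1.32 0.29 2.65] [0.54 0.31 0.49] [ 570.02 -155.69  181.23] [-0.03  -0.405  0.007]
```

```bash
python3 -c "
from workcell import ctrl
print(ctrl.close_job())"
```

```text
the job is handed in; nothing more can be done
None
```

I closed the oblong canister with its lid and handed the job in at about 27 s. The pump is still gripped upright on the valve, pressing at about 4.8 N, or roughly 6 mm of nozzle travel. The seating and travel were judged from height, force and a camera crop, not measured directly.

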